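# Reset a height stop and lock it with its jam nut

### The arm

A 6-joint arm with a two-finger parallel gripper is mounted at the origin on a cart in front of the work surface, level with it; the furniture and walls round the work are solid. World frame = base frame: x ahead of the robot, y to its left, z up, the work surface at z = 0. Lengths are in m, angles in rad, forces in N, time in s.
With the tool pointing down it reaches from about 0.25 to 0.725 m from the base axis. Payload 4 kg.
Tool frame: the origin (TCP) lies on the centre line of the jaws, within the pads' length; the fingertips stand 19 mm ahead of it and the grasp point (between the pads) is the TCP; z points along the fingers, y is the direction in which the jaws open and shut (so a half turn about z gives the same grasp; the last joint's range is limited). The gripper opens to 85 mm and grips with 20 to 120 N. Pads are 22 mm wide; open, the fingers measure 114 mm over their backs; the gripper's body (76 mm by 85 mm) begins 54 mm behind the grasp point. The pads swing forward as they close: fully open they stand 13 mm farther back than shut.
Start: joints at [1.323, 0.241, 0.005, 1.335, 0, 1.571], TCP at [0.123, 0.485, 0.25] pointing down, gripper open.
Joint ranges: [-2.72, 2.72], [-1.05, 1.87], [-1.09, 1.28], [-1.99, 2.15], [-1.42, 1.44], [-3.14, 3.14]. Speed limits (rad/s): [2.79, 2.79, 3.14, 3.14, 3.14, 3.14].

### API

Orientations are given as a unit quaternion [x, y, z, w].
In Python, from workcell import bot gives the robot as it stands. The module is installed in compiled form; this text tells all that it offers.
- The arm moves only by the shell command python3 -m handwheel 'ROWS' [OPENING]. ROWS is JSON, a list of rows, each an object of numbers: "dx", "dy", "dz": the shift along the tool's x, y, z as a fraction of full scale; "ax", "ay", "az": the turn, a rotation vector about the tool's x, y, z as a fraction of full scale. In form: [{"dx": .., "dy": .., "dz": .., "ax": .., "ay": .., "az": ..}, ...]. A call has 1 to 12 rows; each row shifts and turns the commanded pose from where the row before left it, along the tool's axes as they then stand; what a row does not reach is not made up. Full scale, the value 1, is 2.5 cm for a shift and 0.15 rad for a turn. A row lasts 1/10 s, in which the tool goes at most 50 mm and 8.59 degrees, less where a joint would pass 70% of its speed; a pose out of reach is approached as far as the arm can. A call with a number of a shift or a turn outside -1 to 1 is refused whole. A call with a gripper value outside its range is refused whole. OPENING is the gripper's target within -1 to 1 (fully open at 1, half-way at 0, shut at -1), set as the call begins (- or left out, the last holds). The fingers move at their own pace and stop on an object; the grip force is fixed at half the most. Time passes only in rows, so rows that do not move let the fingers close. It gives the time, the measured TCP pose, the force and the opening at its end, in the units of the state.
- bot.get_obs(): the state, without advancing time (a new reading comes with each control period).
- bot.camera(name): name is "side" or "top"; returns a dict with "img" (420x560x3 uint8, red, green, blue), "intrinsics" (3x3 intrinsics, pixels), "dist_coeffs" ([k1, k2, p1, p2, k3] as OpenCV has them; the pictures are not rectified), "eye" and "rotation" of the camera in the world. Camera axes: x right, y down, z forward; pixel columns grow to the right and rows downward; lengths in m; the calibration is good to about 2 mm. A picture is of the moment at which its call begins. There is no depth.
- bot.job_done(): hands the job in, once; it reports no verdict.
Trained networks look in a picture, given as the dict that the camera call returned (one of the last four; its "shot" number tells which), for a name from the list of things; names that differ only in an ending like _2 or _b are one class to them, and where a whole thing is asked for, a point or a joint stands for the part that bears it (a point fixed in the world has none). Each returns a list of dicts, best first, with "confidence" (0 to 1); they miss things now and then, are a little off and sometimes report something else, mostly with a low value. They report only what shows in the picture. A call takes as long as a camera call.
- bot.trace(thing, picture): "region" (420x560 bool, what is visible of it) and "rect" ([centre column, centre row, width, height] in pixels, round what is visible of it).
The state is a dict: "clock": time; "joint_pos": joint angles; "joint_vel": joint speeds; "tau": joint torques, N m; "eef_pos": TCP position; "tool_rot": TCP orientation; "ft_force": force on the tool from outside, world axes, zero at the start; "ft_torque": the same for the moment, N m; "grip_width": finger opening in m.
Only numpy, scipy, OpenCV 4.12 (cv2) and the standard library are available. Lean on these libraries where they do the work, as an engineer would, in place of code of your own. Each camera call takes 0.05 s, during which the arm holds its last target.

### The job

On the small height-stop stand, loosen the jam nut by swinging its red-gripped lever counter-clockwise (seen from above) until the nut is clearly free, about a tenth of a turn. Then turn the blue-gripped crank clockwise until you feel the screw's foot come to rest firmly on the gauge block, without forcing it, and tighten the jam nut again by its red lever, firmly but without overdoing it. Leave everything else on the bench where it is.

Things in the scene. Friction and masses are not known exactly. Their poses are not given: they have to be found in the camera images.
- nut_grip (a point): centre of the red upright grip pin at the end of the jam nut's lever; pin 11.6 mm diameter, upright, its free part 34 mm high (17 mm above and below this point; under it is the steel lever). It circles the nut's axis at 48 mm radius. Under the lever lies the stand's bridge or open air
- nut_axis (a point): point on the common vertical axis of jam nut and adjuster screw, 80 mm above the bench; its x axis points along the stand's own yaw plus the nut's turn
- jam_nut (a joint): angle of the jam nut (rad): 0 at the start, where it is tight; grows counter-clockwise seen from above (loosening, up to 1.2), clockwise tightens. Steep quick-action thread with about 0.16 N m of friction all the way (3.3 N at the grip). Past contact the moment rises by about 2.5 N m per rad: 0.3 to 0.45 N m in all is right (6 to 9 N at the grip), 0.25 the least, over 0.6 too much. It stays where it is let go
- nut_face: steel pressing face under the jam nut, 27 mm diameter, on the axis; bears on a brass washer on the bridge when the nut is tight; moves 8 mm per rad of nut
- adjuster_grip (a point): centre of the blue upright grip pin at the end of the adjuster's crank; pin 11.6 mm diameter, upright, its free part 33 mm high (from 16 mm below to 17 mm above this point; under it is the steel crank arm). It circles the same axis at 40 mm radius, higher than the nut's lever
- adjuster (a joint): angle of the adjuster screw (rad), grows clockwise seen from above; the foot goes down 6 mm per rad. Turn it only while the nut is loose. Free, it takes about 0.04 N m (1 N at the grip); once the foot meets the gauge the moment rises by about 1 N m per rad: 0.1 to 0.2 N m is a good firm touch (2.5 to 5 N at the grip), over 0.27 is forcing it. It stays where it is let go. It needs 0.4 to 1.7 rad to reach the gauge; only feel tells where
- foot: steel foot of the adjuster screw, 14 mm diameter, below the bridge; origin at the centre of its lower face. Under it on the stand's base is a fixed steel gauge block with a green band, 30 x 30 mm, whose height differs by up to 4.5 mm from one time to the next
- stand: height-stop stand, fixed to the bench: grey base 110 x 130 x 14 mm, two posts 52 mm either side of the middle, aluminium bridge 38 x 128 mm with its top at 70 mm; the whole is 140 mm high with the crank. Origin at the centre of the underside, straight below the screw axis
- forceps: steel forceps lying on the bench, 132 mm long; leave alone
- pen_3: white and red pen lying on the bench, 145 mm long; leave alone
- tally_counter: white hand tally counter, 29 x 42 x 45 mm; leave alone
- oil_bottle: small bottle with red cap, 26 mm diameter, 50 mm high; leave alone
- timer: white timer, 64 x 64 x 20 mm; leave alone

How it is judged:
By the outcome, as a careful person would: the job done as asked, in the order asked, and still so for the second after the job is handed in, with the robot touching nothing.
It also fails if it takes over 72 s, if anything falls off the work surface, if the arm or the gripper's body presses on something with over 40 N, if the wrist force passes 120 N, or if a joint passes its speed limit or range.

## Working session

There is one attempt and no reset: what is moved stays moved. The work goes in short steps, Python scripts to look and compute and a shell command to move; the robot and the scene stay as the last step left them, time stands still between calls to the robot, and variables do not carry over. Pictures are saved under pics/ and viewed, and the job is handed in when it is done.

```bash
mkdir -p pics; cat > h.py <<'E'
import numpy as np, cv2
from workcell import bot
def save(p,n): cv2.imwrite('pics/'+n+'.png',p['img'][:,:,::-1])
def proj(p,X):
    R=np.array(p['rotation']);e=np.array(p['eye']);
    X=np.atleast_2d(X); Xc=(X-e)@R
    return cv2.projectPoints(Xc,np.zeros(3),np.zeros(3),np.array(p['intrinsics']),np.array(p['dist_coeffs']))[0][:,0]
def ray(p,uv):
    q=cv2.undistortPoints(np.array([[uv]],float),np.array(p['intrinsics']),np.array(p['dist_coeffs']))[0,0]
    d=np.array(p['rotation'])@np.array([q[0],q[1],1.]); return np.array(p['eye']),d/np.linalg.norm(d)
def atz(p,uv,z):
    e,d=ray(p,uv); return e+d*(z-e[2])/d[2]
def tri(p1,u1,p2,u2):
    e1,d1=ray(p1,u1);e2,d2=ray(p2,u2)
    A=np.stack([d1,-d2],1);s=np.linalg.lstsq(A,e2-e1,rcond=None)[0]
    a=e1+s[0]*d1;b=e2+s[1]*d2
    return (a+b)/2,np.linalg.norm(a-b)
E
python3 - <<'E'
from h import *
P={n:bot.camera(n) for n in('side','top')}
for n in P:
    save(P[n],n+'0'); print(n,P[n]['eye'],np.round(P[n]['rotation'],3).tolist())
    for t in('nut_grip','adjuster_grip','stand','jam_nut','adjuster'):
        for r in bot.trace(t,P[n])[:2]:
            ys,xs=np.nonzero(r['region']); print(n,t,round(r['confidence'],2),np.round(r['rect'],1),xs.mean().round(1),ys.mean().round(1))
o=bot.get_obs();print(o)
E
```

```text
side [ 0.24662483 -1.39878177  0.70044924] [0.835, -0.082, 0.055, -0.542]
side nut_grip 0.63 [289.4 221.2  17.7  19. ] 285.6 222.5
side adjuster_grip 0.53 [284.4 209.1  16.   22.3] 285.3 208.7
side stand 0.56 [291.6 226.3  46.6  65.4] 287.2 237.8
side stand 0.43 [366.8 283.1  16.6  18.5] 366.6 283.7
side jam_nut 0.53 [276.1 286.7  14.1  18.2] 273.6 284.9
side adjuster 0.52 [286.3 207.9  12.6  24.1] 285.0 209.0
top [ 0.42275612 -0.08916978  1.29740854] [0.713, -0.699, 0.032, -0.031]
top stand 0.78 [302.8 219.9  50.4  43.7] 301.3 218.8
top jam_nut 0.41 [312.4 224.7  17.2  15.4] 312.6 222.2
{'clock': 0.6, 'joint_pos': array([1.32298326e+00, 2.40564603e-01, 4.99290298e-03, 1.33519231e+00,
       9.84923749e-06, 1.57082132e+00]), 'joint_vel': array([-0.00094125, -0.00037375,  0.0012073 ,  0.00025234,  0.00106596,
        0.00182883]), 'tau': array([-4.83098738e-04, -3.71975327e+01,  2.52571607e+01,  1.33157926e-03,
        1.20034269e-05, -1.41674565e-07]), 'eef_pos': array([0.12263921, 0.48472514, 0.25032145]), 'tool_rot': array([ 1.23602126e-01,  9.92331857e-01,  1.66451278e-05, -2.88980896e-06]), 'ft_force': array([ 0.16829155, -0.32521994, -0.24406961]), 'ft_torque': array([-0.05230443, -0.01564439,  0.02819531]), 'grip_width': 0.08509539054989212}
```

```bash
sed -i "s/np.array(p\['rotation'\])/Rm(p)/; s/^def save/from scipy.spatial.transform import Rotation as Ro\ndef Rm(p): return Ro.from_quat(p['rotation']).as_matrix()\ndef save/" h.py
python3 - <<'E'
from h import *
import pickle
P={n:bot.camera(n) for n in('side','top')}
pickle.dump(P,open('p0.pkl','wb'))
print(proj(P['top'],[[.4,0,0],[.5,0,0],[.4,.1,0]]),proj(P['side'],[[.4,0,0],[.5,0,0],[.4,.1,0]]))
for n,(u,v) in dict(side=(290,235),top=(303,220)).items():
    c=P[n]['img'][v-60:v+60,u-75:u+75]; cv2.imwrite(f'pics/{n}z.png',cv2.resize(c,None,fx=5,fy=5,interpolation=cv2.INTER_CUBIC)[:,:,::-1])
E
```

```text
[[251.64312121 261.56111877]
 [252.4962321  227.52610086]
 [217.65310445 260.80691344]] [[233.80857417 227.80622876]
 [267.78807026 224.91171505]
 [229.76013608 213.45960053]]
```

View pics/side0.png

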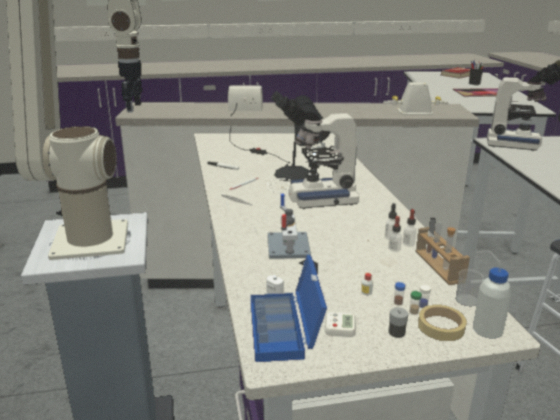

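View pics/top0.png

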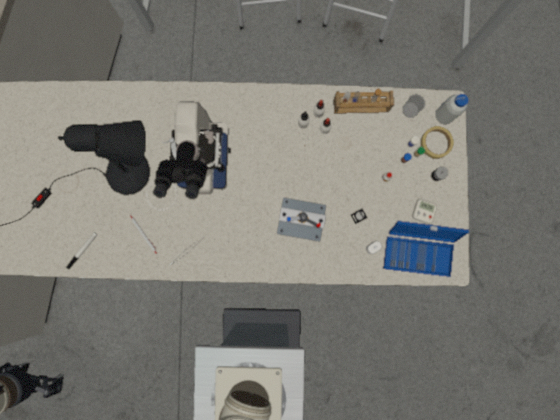

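View pics/sidez.png

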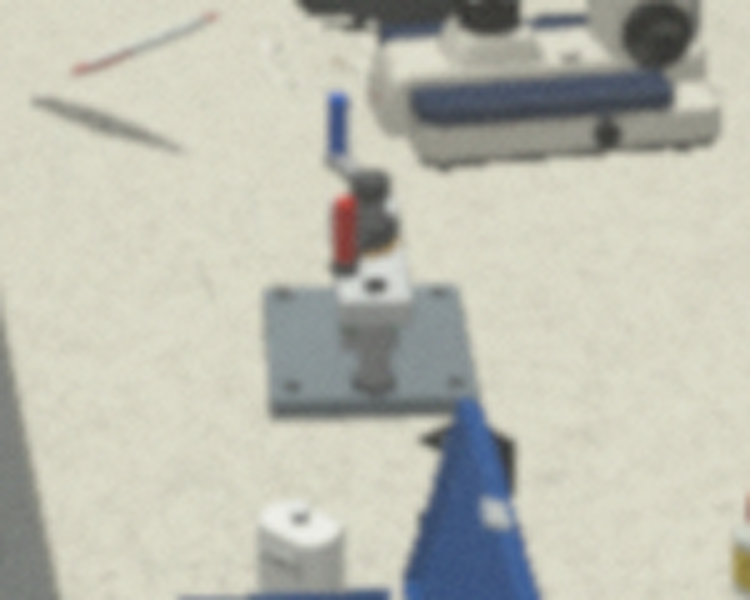

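View pics/topz.png

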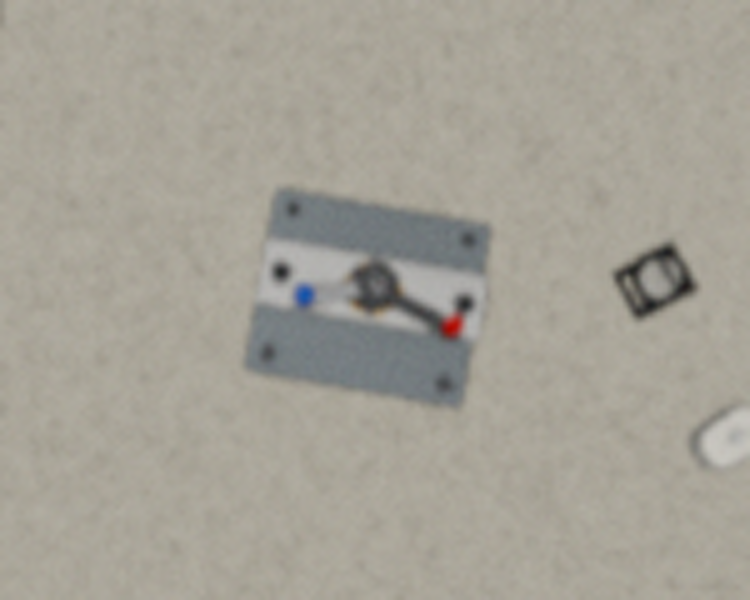

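```bash
python3 - <<'E'
from h import *
import pickle
P=pickle.load(open('p0.pkl','rb'))
S,T=P['side'],P['top']
# colour masks
for n,p in P.items():
    im=cv2.cvtColor(p['img'],cv2.COLOR_RGB2HSV).astype(int)
    H,Sx,V=im[...,0],im[...,1],im[...,2]
    u0,v0=(215,175) if n=='side' else (228,160)
    box=np.zeros(H.shape,bool)
    if n=='side': box[185:235,270:300]=1
    else: box[195:245,275:330]=1
    for c,m in dict(red=((H<10)|(H>170)),blue=(H>105)&(H<130)).items():
        m=m&box&(Sx>140)
        ys,xs=np.nonzero(m); print(n,c,len(xs),xs.min(),xs.max(),ys.min(),ys.max(),xs.mean().round(2),ys.mean().round(2))
c=lambda p,x,y:((p=='s')*215+(p=='t')*228+x/5-.4,(p=='s')*175+(p=='t')*160+y/5-.4)
cor=[atz(T,c('t',*q),.014) for q in((280,190),(490,227),(463,407),(247,370))]
cor=np.array(cor);ctr=cor.mean(0);print(cor.round(4),ctr)
e=cor[1]-cor[0]+cor[2]-cor[3];print('yaw',np.arctan2(e[1],e[0]))
print('blue top',tri(S,c('s',338,96),T,c('t',305,294)),'red top',tri(S,c('s',345,200),T,c('t',453,326)))
b=atz(T,c('t',305,294),.138);r=atz(T,c('t',453,326),.11);print(b,r)
print('hub',atz(T,c('t',375,285),.1))
for z in(.09,.095,.1,.105,.11,.115,.12,.125,.13,.14): print(z,proj(S,[[*r[:2],z],[*b[:2],z]]).round(1).tolist())
E
```

```text
side red 10 283 284 215 225 283.6 219.1
side blue 1 282 282 195 195 282.0 195.0
top red 11 316 319 223 226 317.91 224.82
top blue 6 288 289 218 220 288.5 219.0
[[ 0.5889 -0.09    0.014 ]
 [ 0.5696 -0.2136  0.014 ]
 [ 0.4638 -0.199   0.014 ]
 [ 0.4829 -0.0728  0.014 ]] [ 0.52629176 -0.14383889  0.014     ]
yaw -1.7234870461462592
blue top (array([ 0.51896125, -0.10436639,  0.14065142]), np.float64(0.0027568227375578003)) red top (array([ 0.50560689, -0.18452909,  0.11772819]), np.float64(0.003611575343266063))
[ 0.51781618 -0.10416235  0.138     ] [ 0.50435504 -0.18482952  0.11      ]
hub [ 0.52661824 -0.14274747  0.1       ]
0.09 [[282.4, 224.6], [281.1, 211.2]]
0.095 [[282.4, 222.8], [281.1, 209.5]]
0.1 [[282.4, 221.0], [281.2, 207.8]]
0.105 [[282.4, 219.3], [281.2, 206.1]]
0.11 [[282.4, 217.5], [281.2, 204.4]]
0.115 [[282.4, 215.7], [281.2, 202.7]]
0.12 [[282.4, 213.9], [281.2, 201.0]]
0.125 [[282.5, 212.1], [281.2, 199.2]]
0.13 [[282.5, 210.3], [281.2, 197.5]]
0.14 [[282.5, 206.7], [281.2, 194.1]]
```

```bash
python3 -m handwheel '[{"dx":-0.9,"dy":-0.9},{"dx":-0.9,"dy":-0.9},{"dx":-0.9,"dy":-0.9},{"dx":-0.9,"dy":-0.9},{"dx":-0.9,"dy":-0.9},{"dx":-0.9,"dy":-0.9},{"dx":-0.9,"dy":-0.9},{"dx":-0.9,"dy":-0.9},{"dx":-0.9,"dy":-0.9},{"dx":-0.9,"dy":-0.9},{"dx":-0.9,"dy":-0.9},{"dx":-0.9,"dy":-0.9}]' -0.5
```

```text
invalid input
```

```bash
python3 -m handwheel '[{"dx":-0.9,"dy":-0.9,"dz":0,"ax":0,"ay":0,"az":0},{"dx":-0.9,"dy":-0.9,"dz":0,"ax":0,"ay":0,"az":0},{"dx":-0.9,"dy":-0.9,"dz":0,"ax":0,"ay":0,"az":0},{"dx":-0.9,"dy":-0.9,"dz":0,"ax":0,"ay":0,"az":0},{"dx":-0.9,"dy":-0.9,"dz":0,"ax":0,"ay":0,"az":0},{"dx":-0.9,"dy":-0.9,"dz":0,"ax":0,"ay":0,"az":0},{"dx":-0.9,"dy":-0.9,"dz":0,"ax":0,"ay":0,"az":0},{"dx":-0.9,"dy":-0.9,"dz":0,"ax":0,"ay":0,"az":0},{"dx":-0.9,"dy":-0.9,"dz":0,"ax":0,"ay":0,"az":0},{"dx":-0.9,"dy":-0.9,"dz":0,"ax":0,"ay":0,"az":0},{"dx":-0.9,"dy":-0.9,"dz":0,"ax":0,"ay":0,"az":0},{"dx":-0.9,"dy":-0.9,"dz":0,"ax":0,"ay":0,"az":0}]' -0.5
```

```text
clock: 1.9
eef_pos: [0.3187, 0.1556, 0.2506]
tool_rot: [0.123, 0.992, 0.0, 0.0]
ft_force: [0.6, 0.1, -0.4]
grip_width: 0.0215
```

```bash
python3 -m handwheel '[{"dx":-0.88,"dy":-0.94,"dz":0,"ax":0,"ay":0,"az":0},{"dx":-0.88,"dy":-0.94,"dz":0,"ax":0,"ay":0,"az":0},{"dx":-0.88,"dy":-0.94,"dz":0,"ax":0,"ay":0,"az":0},{"dx":-0.88,"dy":-0.94,"dz":0,"ax":0,"ay":0,"az":0},{"dx":-0.88,"dy":-0.94,"dz":0,"ax":0,"ay":0,"az":0},{"dx":-0.88,"dy":-0.94,"dz":0,"ax":0,"ay":0,"az":0},{"dx":-0.88,"dy":-0.94,"dz":0,"ax":0,"ay":0,"az":0},{"dx":-0.88,"dy":-0.94,"dz":0,"ax":0,"ay":0,"az":0},{"dx":-0.88,"dy":-0.94,"dz":0,"ax":0,"ay":0,"az":0},{"dx":-0.88,"dy":-0.94,"dz":0,"ax":0,"ay":0,"az":0},{"dx":-0.88,"dy":-0.94,"dz":0,"ax":0,"ay":0,"az":0},{"dx":0,"dy":0,"dz":0,"ax":0,"ay":0,"az":0}]' -0.5
python3 -m handwheel '[{"dx":0,"dy":0,"dz":0,"ax":0,"ay":0,"az":1},{"dx":0,"dy":0,"dz":0,"ax":0,"ay":0,"az":1},{"dx":0,"dy":0,"dz":0,"ax":0,"ay":0,"az":1},{"dx":0,"dy":0,"dz":0,"ax":0,"ay":0,"az":1},{"dx":0,"dy":0,"dz":0,"ax":0,"ay":0,"az":1},{"dx":0,"dy":0,"dz":0,"ax":0,"ay":0,"az":1},{"dx":0,"dy":0,"dz":0,"ax":0,"ay":0,"az":1},{"dx":0,"dy":0,"dz":0,"ax":0,"ay":0,"az":1},{"dx":0,"dy":0,"dz":0,"ax":0,"ay":0,"az":1},{"dx":0,"dy":0,"dz":0,"ax":0,"ay":0,"az":1},{"dx":0,"dy":0,"dz":0,"ax":0,"ay":0,"az":1},{"dx":0,"dy":0,"dz":0,"ax":0,"ay":0,"az":1}]' 
python3 - <<'E'
from h import *
o=bot.get_obs();print(o['clock'],o['eef_pos'],o['joint_pos'].round(3),o['ft_force'],o['ft_torque'],o['grip_width'])
R=Ro.from_quat(o['tool_rot']).as_matrix();print(R.round(3),'psi',np.arctan2(R[1,1],R[0,1]))
for n,(u,v) in dict(side=(290,225),top=(303,220)).items():
    p=bot.camera(n);c=p['img'][v-60:v+60,u-75:u+75]; cv2.imwrite(f'pics/{n}z1.png',cv2.resize(c,None,fx=5,fy=5,interpolation=cv2.INTER_CUBIC)[:,:,::-1])
    print(n,proj(p,o['eef_pos']+np.array([[0,0,0],[0,0,-.019]])))
E
```

```text
clock: 3.1
eef_pos: [0.4909, -0.1562, 0.2498]
tool_rot: [0.125, 0.992, -0.001, 0.001]
ft_force: [-0.3, 0.7, -0.3]
grip_width: 0.0214
clock: 4.3
eef_pos: [0.489, -0.1525, 0.2504]
tool_rot: [0.856, 0.518, -0.0, -0.0]
ft_force: [0.8, -0.3, 1.2]
grip_width: 0.0216
4.3 [ 0.48901131 -0.15252069  0.25037731] [-0.302  0.265  0.038  1.344  0.     1.751] [ 0.80464405 -0.28694275  1.20853273] [-0.0471495   0.0302125   0.03477925] 0.021611952554957122
[[ 0.464  0.886 -0.   ]
 [ 0.886 -0.464  0.   ]
 [ 0.    -0.    -1.   ]] psi -0.4826436435075821
side [[274.10342742 161.46364363]
 [274.09707959 168.65323024]]
top [[309.36107975 227.01473028]
 [308.87990681 227.50055563]]
```

View pics/sidez1.png

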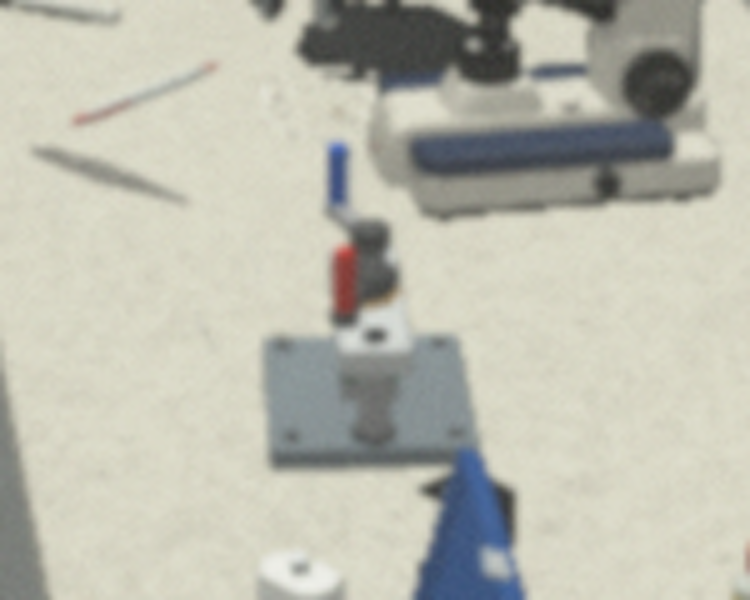

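View pics/topz1.png

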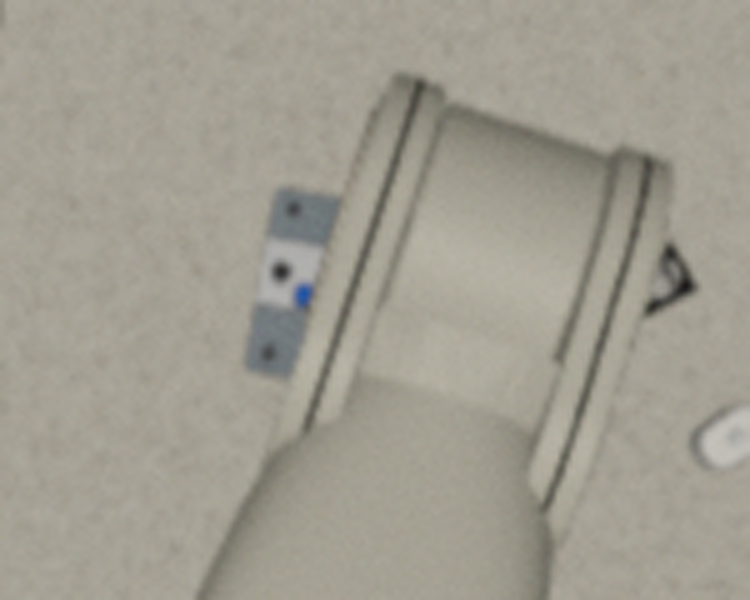

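```bash
python3 -m handwheel '[{"dx":-0.44,"dy":0.58,"dz":0,"ax":0,"ay":0,"az":0},{"dx":-0.43,"dy":0.58,"dz":0,"ax":0,"ay":0,"az":0},{"dx":0,"dy":0,"dz":0.84,"ax":0,"ay":0,"az":0},{"dx":0,"dy":0,"dz":0.84,"ax":0,"ay":0,"az":0},{"dx":0,"dy":0,"dz":0.84,"ax":0,"ay":0,"az":0},{"dx":0,"dy":0,"dz":0.84,"ax":0,"ay":0,"az":0},{"dx":0,"dy":0,"dz":0.84,"ax":0,"ay":0,"az":0},{"dx":0,"dy":0,"dz":0,"ax":0,"ay":0,"az":0}]' -0.4
cat > look.py <<'E'
from h import *
import sys
o=bot.get_obs();print(o['clock'],o['eef_pos'].round(4),o['joint_pos'].round(3),o['ft_force'].round(2),o['ft_torque'].round(3),o['grip_width'])
R=Ro.from_quat(o['tool_rot']).as_matrix();print('psi',np.arctan2(R[1,1],R[0,1]).round(3),'tilt',R[:,2].round(4))
if len(sys.argv)>1:
  for n,(u,v) in dict(side=(290,225),top=(303,220)).items():
    if len(sys.argv)>2 and n!=sys.argv[2]: continue
    p=bot.camera(n);c=p['img'][v-60:v+60,u-75:u+75].copy(); c=cv2.resize(c,None,fx=5,fy=5,interpolation=cv2.INTER_CUBIC)
    cv2.imwrite(f'pics/{n}{sys.argv[1]}.png',c[:,:,::-1])
    q=proj(p,o['eef_pos']+np.array([[0,0,0],[0,0,-.019]]));print(n,q.round(1).tolist(),((q-[u-75,v-60]+.4)*5).round(0).tolist())
E
python3 look.py 2 side
```

```text
clock: 5.2
eef_pos: [0.5028, -0.1847, 0.1424]
tool_rot: [0.853, 0.521, -0.002, -0.003]
ft_force: [-0.3, 0.0, -0.1]
grip_width: 0.026
5.2 [ 0.5028 -0.1847  0.1424] [-0.352  0.385 -0.083  1.109  0.     1.693] [-0.3   0.03 -0.13] [-0.017 -0.004 -0.016] 0.02598359969374683
psi -0.474 tilt [-0.0062  0.0024 -1.    ]
side [[281.9, 205.9], [281.8, 212.7]] [[336.0, 206.0], [336.0, 241.0]]
```

View pics/side2.png

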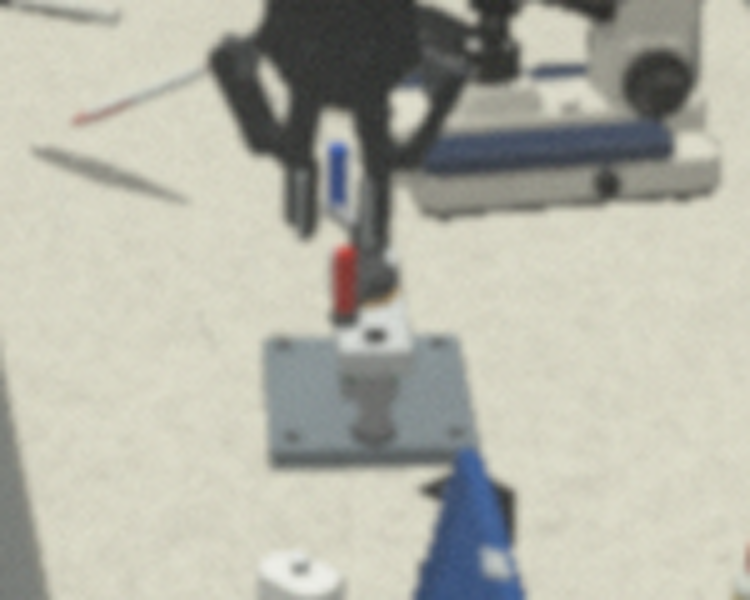

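```bash
python3 -m handwheel '[{"dx":0,"dy":0.12,"dz":0,"ax":0,"ay":0,"az":0},{"dx":0,"dy":0,"dz":0.3,"ax":0,"ay":0,"az":0},{"dx":0,"dy":0,"dz":0.3,"ax":0,"ay":0,"az":0},{"dx":0,"dy":0,"dz":0,"ax":0,"ay":0,"az":0}]' 
python3 look.py 3 side
```

```text
clock: 5.65
eef_pos: [0.5072, -0.187, 0.1294]
tool_rot: [0.854, 0.52, -0.001, -0.001]
ft_force: [0.5, -0.3, -0.8]
grip_width: 0.0254
5.65 [ 0.5072 -0.187   0.1294] [-0.353  0.402 -0.094  1.076 -0.     1.694] [ 0.45 -0.29 -0.8 ] [ 0.011  0.045 -0.012] 0.0254451215395826
psi -0.477 tilt [-1.6e-03  5.0e-04 -1.0e+00]
side [[283.7, 210.8], [283.7, 217.6]] [[346.0, 231.0], [345.0, 265.0]]
```

View pics/side3.png

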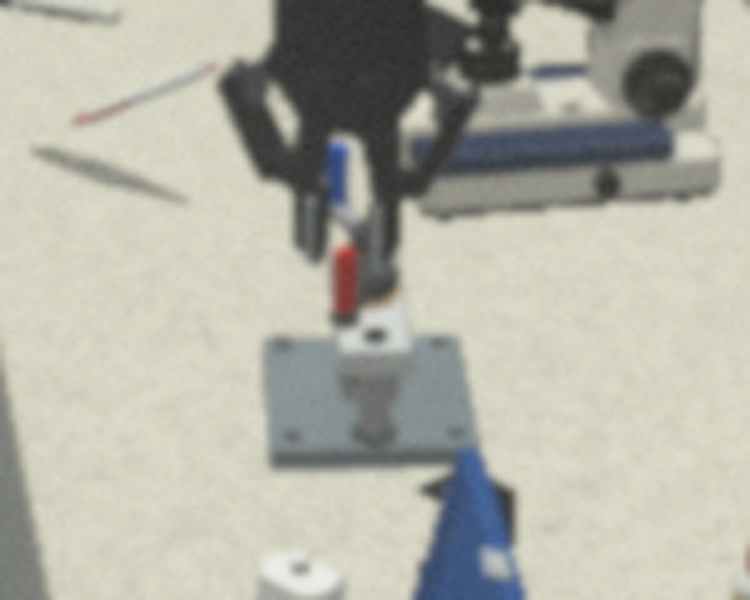

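```bash
python3 -m handwheel '[{"dx":0,"dy":0,"dz":0.3,"ax":0,"ay":0,"az":0},{"dx":0,"dy":0,"dz":0.3,"ax":0,"ay":0,"az":0},{"dx":0,"dy":0,"dz":0.2,"ax":0,"ay":0,"az":0},{"dx":0,"dy":0,"dz":0,"ax":0,"ay":0,"az":0},{"dx":0,"dy":0,"dz":0,"ax":0,"ay":0,"az":0}]' 
python3 look.py 4 side
```

```text
clock: 6.2
eef_pos: [0.5077, -0.1872, 0.11]
tool_rot: [0.854, 0.52, -0.0, -0.0]
ft_force: [-0.3, -0.4, 0.2]
grip_width: 0.0255
6.2 [ 0.5077 -0.1872  0.11  ] [-0.353  0.421 -0.12   1.03  -0.     1.695] [-0.29 -0.37  0.18] [-0.037 -0.039 -0.027] 0.025473541685988126
psi -0.477 tilt [-6.e-04  2.e-04 -1.e+00]
side [[283.9, 217.8], [283.8, 224.5]] [[346.0, 266.0], [346.0, 299.0]]
```

View pics/side4.png

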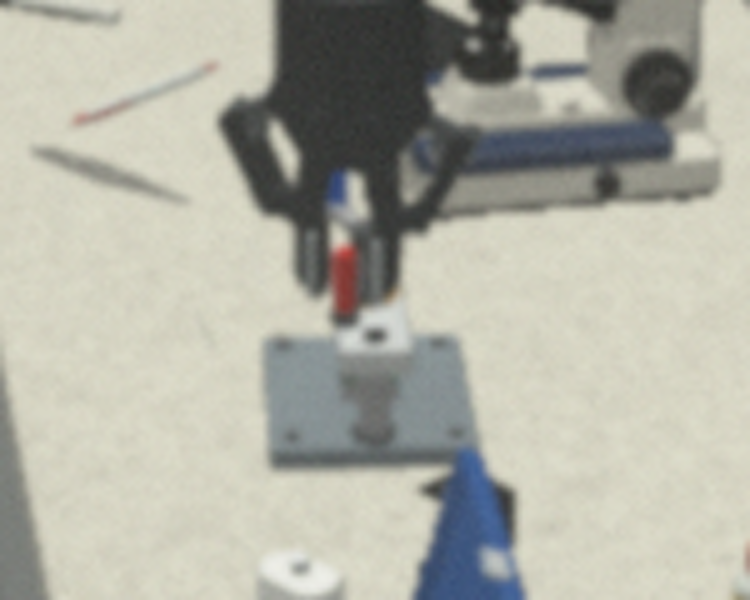

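```bash
python3 -m handwheel '[{"dx":0,"dy":0,"dz":0.12,"ax":0,"ay":0,"az":0},{"dx":0.006,"dy":0.154,"dz":0,"ax":0,"ay":0,"az":-0.533},{"dx":0.006,"dy":0.154,"dz":0,"ax":0,"ay":0,"az":-0.533},{"dx":0,"dy":0,"dz":0,"ax":0,"ay":0,"az":0}]'; python3 look.py 
python3 -m handwheel '[{"dx":0.006,"dy":0.154,"dz":0,"ax":0,"ay":0,"az":-0.533},{"dx":0,"dy":0,"dz":0,"ax":0,"ay":0,"az":0}]'; python3 look.py 5 side
```

```text
clock: 6.65
eef_pos: [0.5148, -0.1901, 0.1072]
tool_rot: [0.81, 0.587, -0.0, -0.0]
ft_force: [-0.2, -0.0, -0.1]
grip_width: 0.0259
6.65 [ 0.5148 -0.1901  0.1072] [-0.354  0.438 -0.102  1.031  0.     1.534] [-0.23 -0.05 -0.06] [ 0.093  0.122 -0.02 ] 0.025866518237037128
psi -0.317 tilt [-5.e-04  2.e-04 -1.e+00]
clock: 6.85
eef_pos: [0.518, -0.1909, 0.1071]
tool_rot: [0.786, 0.618, -0.0, -0.001]
ft_force: [-1.1, 1.6, 0.4]
grip_width: 0.0258
6.85 [ 0.518  -0.1909  0.1071] [-0.353  0.444 -0.092  1.036  0.     1.456] [-1.14  1.58  0.42] [0.322 0.398 0.005] 0.02583826279062128
psi -0.239 tilt [-1.4e-03  7.0e-04 -1.0e+00]
side [[288.1, 219.1], [288.1, 225.8]] [[368.0, 273.0], [367.0, 306.0]]
```

View pics/side5.png

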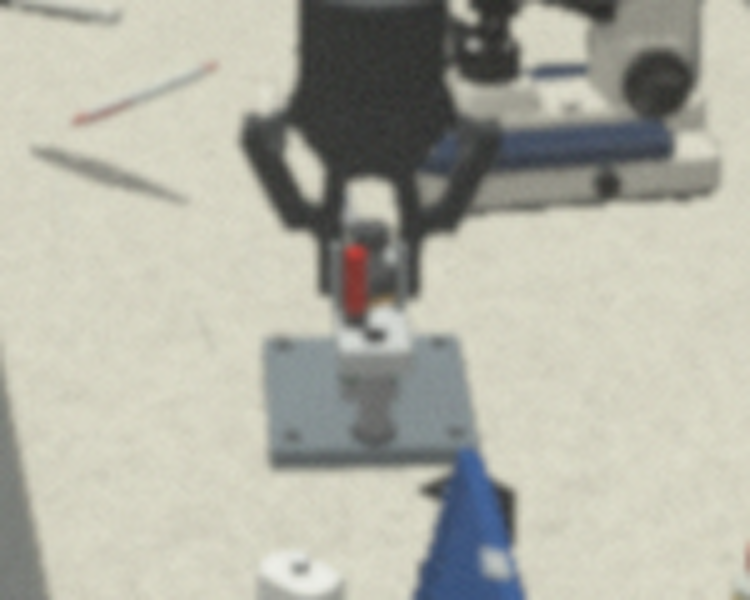

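```bash
python3 -m handwheel '[{"dx":0.006,"dy":0.154,"dz":0,"ax":0,"ay":0,"az":-0.533},{"dx":0.006,"dy":0.154,"dz":0,"ax":0,"ay":0,"az":-0.533},{"dx":0.006,"dy":0.154,"dz":0,"ax":0,"ay":0,"az":-0.533}]'; python3 look.py 
python3 -m handwheel '[{"dx":0.006,"dy":0.154,"dz":0,"ax":0,"ay":0,"az":-0.533},{"dx":0.006,"dy":0.154,"dz":0,"ax":0,"ay":0,"az":-0.533},{"dx":0.006,"dy":0.154,"dz":0,"ax":0,"ay":0,"az":-0.533}]'; python3 look.py ;python3 -m handwheel '[{"dx":0,"dy":0,"dz":0,"ax":0,"ay":0,"az":0},{"dx":0,"dy":0,"dz":0,"ax":0,"ay":0,"az":0}]'; python3 look.py 6 side
```

```text
clock: 7.2
eef_pos: [0.5289, -0.192, 0.1071]
tool_rot: [0.706, 0.708, -0.0, -0.001]
ft_force: [-3.1, 2.3, 1.8]
grip_width: 0.0257
7.2 [ 0.5289 -0.192   0.1071] [-3.480e-01  4.640e-01 -6.000e-02  1.049e+00  1.000e-03  1.219e+00] [-3.11  2.34  1.83] [0.535 0.766 0.014] 0.02568649084236197
psi 0.003 tilt [-0.0022  0.0014 -1.    ]
clock: 7.5
eef_pos: [0.5402, -0.1907, 0.1069]
tool_rot: [0.616, 0.788, -0.001, -0.001]
ft_force: [-4.4, 1.5, 0.5]
grip_width: 0.0262
7.5 [ 0.5402 -0.1907  0.1069] [-0.339  0.482 -0.03   1.061 -0.     0.988] [-4.41  1.52  0.5 ] [0.372 0.778 0.012] 0.026186414756240877
psi 0.243 tilt [-2.7e-03  8.0e-04 -1.0e+00]
clock: 7.7
eef_pos: [0.541, -0.1911, 0.107]
tool_rot: [0.618, 0.787, -0.0, -0.0]
ft_force: [-1.9, 1.3, 0.2]
grip_width: 0.0254
7.7 [ 0.541  -0.1911  0.107 ] [-0.34   0.483 -0.029  1.06  -0.     0.992] [-1.89  1.34  0.22] [ 0.147  0.419 -0.052] 0.025362798101153605
psi 0.24 tilt [-8.e-04  1.e-04 -1.e+00]
side [[297.0, 218.4], [296.9, 225.1]] [[412.0, 269.0], [411.0, 303.0]]
```

View pics/side6.png

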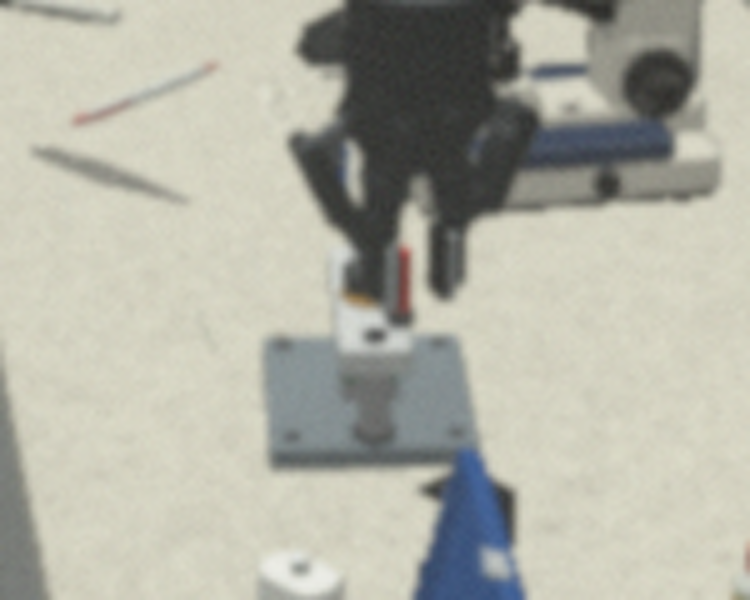

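```bash
python3 -m handwheel '[{"dx":0,"dy":-0.25,"dz":0,"ax":0,"ay":0,"az":0},{"dx":0,"dy":0,"dz":0,"ax":0,"ay":0,"az":0},{"dx":0,"dy":0,"dz":-0.8,"ax":0,"ay":0,"az":0},{"dx":0,"dy":0,"dz":-0.9,"ax":0,"ay":0,"az":0},{"dx":0,"dy":0,"dz":-0.9,"ax":0,"ay":0,"az":0},{"dx":0,"dy":0,"dz":-0.8,"ax":0,"ay":0,"az":0},{"dx":0.9,"dy":0.06,"dz":0,"ax":0,"ay":0,"az":0},{"dx":0.9,"dy":0.06,"dz":0,"ax":0,"ay":0,"az":0},{"dx":0.9,"dy":0.06,"dz":0,"ax":0,"ay":0,"az":0},{"dx":0.86,"dy":0.06,"dz":0,"ax":0,"ay":0,"az":0},{"dx":0,"dy":0,"dz":0,"ax":0,"ay":0,"az":0},{"dx":0,"dy":0,"dz":0,"ax":0,"ay":0,"az":0}]'; python3 look.py 7 side 
```

```text
clock: 8.95
eef_pos: [0.5205, -0.105, 0.1929]
tool_rot: [0.616, 0.788, 0.0, 0.001]
ft_force: [-0.9, 0.4, 0.5]
grip_width: 0.0255
8.95 [ 0.5205 -0.105   0.1929] [-0.199  0.331 -0.024  1.214 -0.     1.129] [-0.92  0.43  0.52] [ 0.025  0.055 -0.013] 0.02548949747988326
psi 0.243 tilt [ 1.8e-03 -9.0e-04 -1.0e+00]
side [[282.4, 175.5], [282.4, 182.3]] [[339.0, 55.0], [339.0, 88.0]]
```

View pics/side7.png

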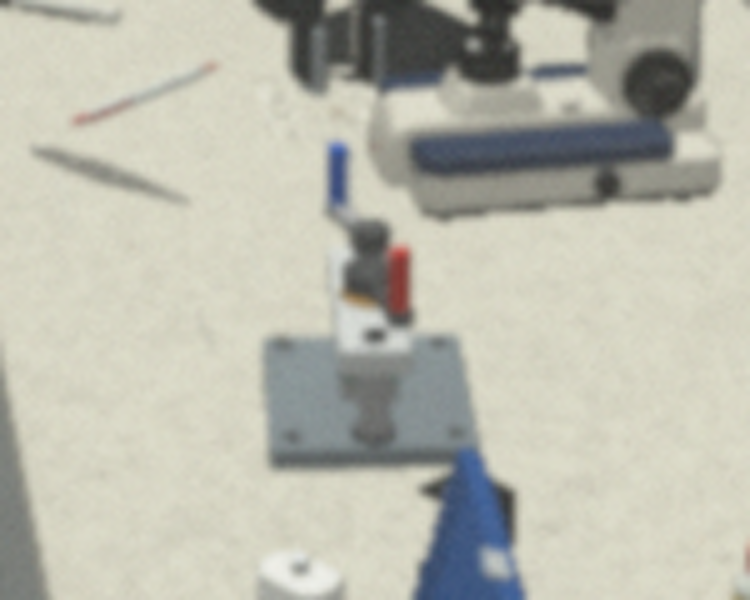

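```bash
python3 -m handwheel '[{"dx":0,"dy":-0.06,"dz":0.5,"ax":0,"ay":0,"az":0.2},{"dx":0,"dy":0,"dz":0.55,"ax":0,"ay":0,"az":0},{"dx":0,"dy":0,"dz":0,"ax":0,"ay":0,"az":0},{"dx":0,"dy":0,"dz":0,"ax":0,"ay":0,"az":0}]' -0.3; python3 look.py 8 side 
```

```text
clock: 9.4
eef_pos: [0.5185, -0.1061, 0.1661]
tool_rot: [0.629, 0.778, -0.0, -0.0]
ft_force: [0.8, -0.7, -0.1]
grip_width: 0.0296
9.4 [ 0.5185 -0.1061  0.1661] [-0.202  0.349 -0.071  1.151 -0.     1.158] [ 0.75 -0.7  -0.06] [-0.006 -0.003 -0.032] 0.029640578576445954
psi 0.211 tilt [-2.e-04 -2.e-04 -1.e+00]
side [[281.7, 185.2], [281.7, 191.9]] [[336.0, 103.0], [335.0, 136.0]]
```

View pics/side8.png

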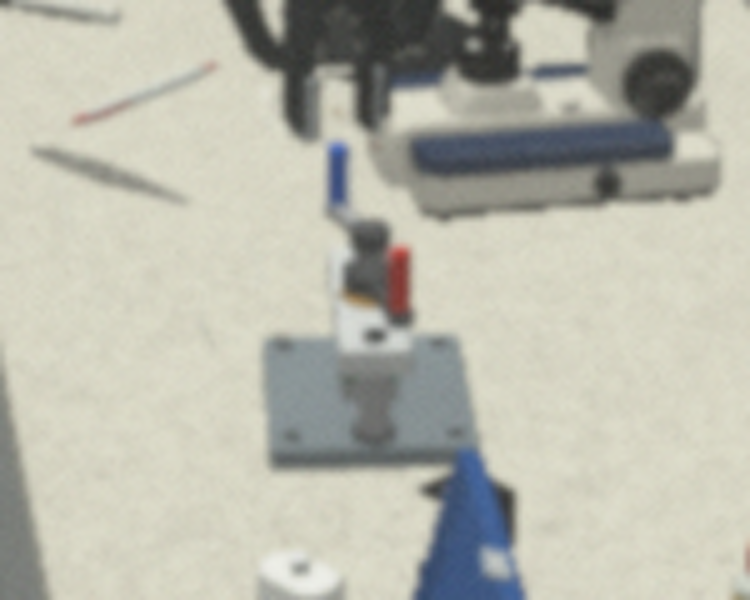

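```bash
python3 -m handwheel '[{"dx":0,"dy":0,"dz":0.4,"ax":0,"ay":0,"az":0},{"dx":0,"dy":0,"dz":0.4,"ax":0,"ay":0,"az":0},{"dx":0,"dy":0,"dz":0.4,"ax":0,"ay":0,"az":0},{"dx":0,"dy":0,"dz":0.24,"ax":0,"ay":0,"az":0},{"dx":0,"dy":0,"dz":0,"ax":0,"ay":0,"az":0},{"dx":0,"dy":0,"dz":0,"ax":0,"ay":0,"az":0}]'; python3 look.py 9 side 
```

```text
clock: 10.05
eef_pos: [0.5183, -0.1052, 0.1298]
tool_rot: [0.628, 0.778, -0.0, -0.0]
ft_force: [-0.4, -0.1, -0.2]
grip_width: 0.03
10.05 [ 0.5183 -0.1052  0.1298] [-0.2    0.38  -0.127  1.064  0.     1.158] [-0.41 -0.12 -0.21] [-0.021 -0.075 -0.028] 0.030012107623890706
psi 0.213 tilt [-5.e-04  1.e-04 -1.e+00]
side [[281.5, 197.7], [281.4, 204.2]] [[334.0, 166.0], [334.0, 198.0]]
```

View pics/side9.png

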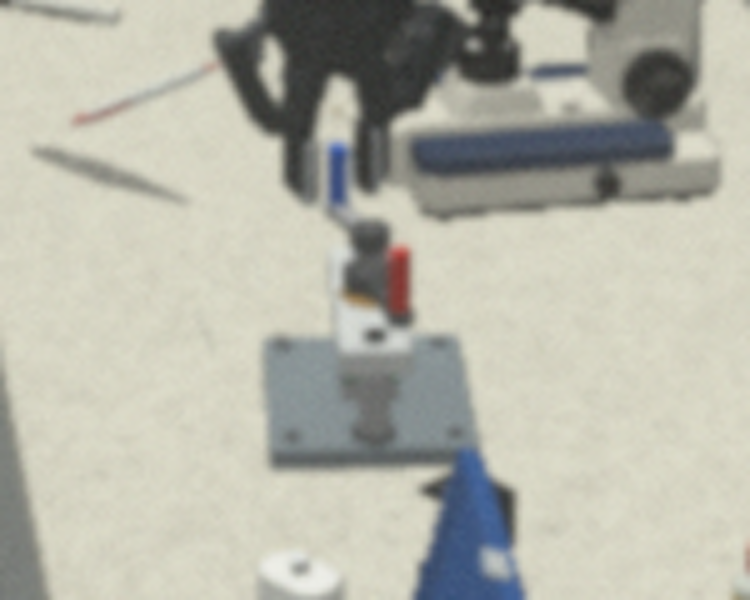

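```bash
cat > f.py <<'E'
from h import *
import sys
n=int(sys.argv[1]) if len(sys.argv)>1 else 6
F=[];T=[]
for i in range(n):
    o=bot.get_obs();F.append(o['ft_force']);T.append(o['ft_torque'])
    if i<n-1: bot.camera('side')
R=Ro.from_quat(o['tool_rot']).as_matrix();y=R[:,1]
F=np.array(F);T=np.array(T)
ft=F@y; tt=-T[:,1]*y[0]+T[:,0]*y[1]
print('clk',o['clock'],'pos',o['eef_pos'].round(4),'psi',np.arctan2(y[1],y[0]).round(3),'Fmean',F.mean(0).round(2),'Tmean',T.mean(0).round(3))
print('Ft',ft.mean().round(2),'Ft series',ft.round(1),'tau_t',tt.mean().round(3),tt.round(2))
E
python3 f.py 4
python3 -m handwheel '[{"dx":-0.0045,"dy":0.12,"dz":0,"ax":0,"ay":0,"az":0.5},{"dx":-0.0045,"dy":0.12,"dz":0,"ax":0,"ay":0,"az":0.5},{"dx":-0.0045,"dy":0.12,"dz":0,"ax":0,"ay":0,"az":0.5},{"dx":-0.0045,"dy":0.12,"dz":0.018,"ax":0,"ay":0,"az":0.5}]'; python3 f.py 4
python3 -m handwheel '[{"dx":-0.0045,"dy":0.12,"dz":0.018,"ax":0,"ay":0,"az":0.5},{"dx":-0.0045,"dy":0.12,"dz":0.018,"ax":0,"ay":0,"az":0.5}]'; python3 f.py 1;python3 look.py 10 side
```

```text
clk 10.25 pos [ 0.5188 -0.1053  0.1305] psi 0.213 Fmean [0.1  0.25 0.12] Tmean [-0.009 -0.009  0.017]
Ft 0.15 Ft series [-0.8  0.2  0.3  0.9] tau_t 0.007 [ 0.04 -0.01  0.   -0.01]
clock: 10.65
eef_pos: [0.5305, -0.1045, 0.13]
tool_rot: [0.738, 0.674, -0.0, 0.0]
ft_force: [-0.8, 0.3, 1.6]
grip_width: 0.0298
clk 10.8 pos [ 0.5306 -0.1045  0.1299] psi -0.086 Fmean [-0.52  0.47  0.31] Tmean [ 0.001  0.108 -0.029]
Ft -0.56 Ft series [-0.8 -0.6  0.2 -1. ] tau_t -0.107 [-0.26 -0.12 -0.   -0.04]
clock: 11.0
eef_pos: [0.5358, -0.1054, 0.1289]
tool_rot: [0.786, 0.618, -0.0, -0.0]
ft_force: [-1.4, -0.4, 1.9]
grip_width: 0.0299
clk 11.0 pos [ 0.5358 -0.1054  0.1289] psi -0.239 Fmean [-1.44 -0.37  1.87] Tmean [0.051 0.284 0.014]
Ft -1.32 Ft series [-1.3] tau_t -0.288 [-0.29]
11.0 [ 0.5358 -0.1054  0.1289] [-0.194  0.412 -0.08   1.079  0.     1.615] [-1.44 -0.37  1.87] [0.051 0.284 0.014] 0.029922891553818668
psi -0.239 tilt [-7.e-04  2.e-04 -1.e+00]
side [[287.9, 197.6], [287.8, 204.1]] [[367.0, 165.0], [366.0, 197.0]]
```

View pics/side10.png

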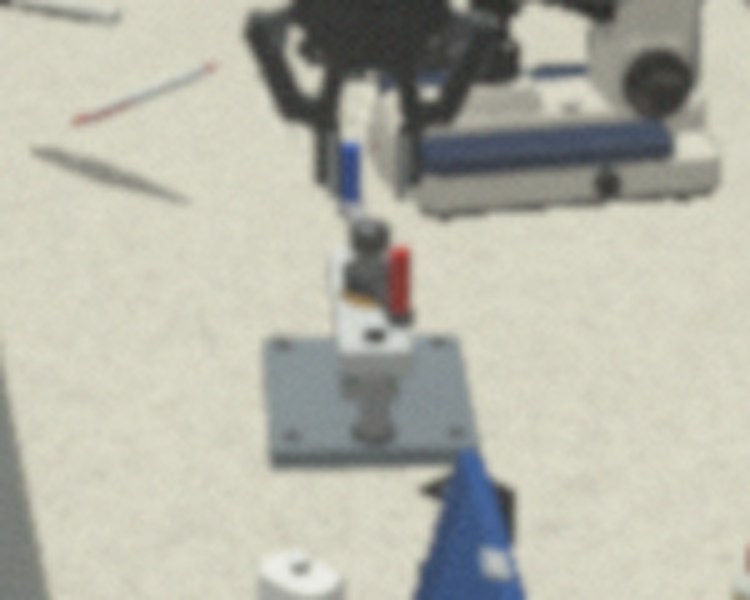

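```bash
for i in 1; do
python3 -m handwheel '[{"dx":-0.0045,"dy":0.12,"dz":0.018,"ax":0,"ay":0,"az":0.5},{"dx":-0.0045,"dy":0.12,"dz":0.018,"ax":0,"ay":0,"az":0.5}]'; python3 f.py 1
python3 -m handwheel '[{"dx":-0.002,"dy":0.08,"dz":0.012,"ax":0,"ay":0,"az":0.333},{"dx":-0.002,"dy":0.08,"dz":0.012,"ax":0,"ay":0,"az":0.333}]'; python3 f.py 1
python3 -m handwheel '[{"dx":-0.002,"dy":0.08,"dz":0.012,"ax":0,"ay":0,"az":0.333},{"dx":-0.002,"dy":0.08,"dz":0.012,"ax":0,"ay":0,"az":0.333}]'; python3 f.py 3
done | grep -v -e tool_rot -e grip -e eef -e ft_
```

```text
clock: 11.25
clk 11.25 pos [ 0.5416 -0.1071  0.1279] psi -0.388 Fmean [-1.39  0.82  0.79] Tmean [ 0.088  0.26  -0.024]
Ft -1.59 Ft series [-1.6] tau_t -0.274 [-0.27]
clock: 11.45
clk 11.45 pos [ 0.5453 -0.1088  0.1273] psi -0.487 Fmean [-0.82  1.21  1.05] Tmean [0.122 0.213 0.008]
Ft -1.29 Ft series [-1.3] tau_t -0.245 [-0.25]
clock: 11.65
clk 11.75 pos [ 0.5491 -0.111   0.1267] psi -0.585 Fmean [-1.03  0.69  0.35] Tmean [ 0.141  0.091 -0.031]
Ft -1.24 Ft series [-1.4 -1.3 -1.1] tau_t -0.154 [-0.23 -0.18 -0.05]
```

```bash
python3 -m handwheel '[{"dx":-0.002,"dy":0.08,"dz":0.012,"ax":0,"ay":0,"az":0.333},{"dx":-0.002,"dy":0.08,"dz":0.012,"ax":0,"ay":0,"az":0.333}]'|head -1; python3 f.py 1
```

```text
clock: 11.95
clk 11.95 pos [ 0.5516 -0.113   0.1261] psi -0.686 Fmean [-3.12  1.35  1.55] Tmean [0.376 0.511 0.012]
Ft -3.27 Ft series [-3.3] tau_t -0.633 [-0.63]
```

```bash
python3 -m handwheel '[{"dx":-0.002,"dy":0.08,"dz":0.012,"ax":0,"ay":0,"az":0.333}]'|head -1; python3 f.py 1
```

```text
clock: 12.05
clk 12.05 pos [ 0.5528 -0.1141  0.1258] psi -0.736 Fmean [-3.85  3.01  3.89] Tmean [ 0.581  0.728 -0.005]
Ft -4.88 Ft series [-4.9] tau_t -0.93 [-0.93]
```

```bash
python3 -m handwheel '[{"dx":-0.002,"dy":0.08,"dz":0.012,"ax":0,"ay":0,"az":0.333}]'|head -1; python3 f.py 1; python3 look.py 11 side
```

```text
clock: 12.15
clk 12.15 pos [ 0.5539 -0.1152  0.1256] psi -0.786 Fmean [-4.66  3.25  5.45] Tmean [ 0.718  0.944 -0.013]
Ft -5.62 Ft series [-5.6] tau_t -1.175 [-1.18]
12.15 [ 0.5539 -0.1152  0.1256] [-2.060e-01  4.520e-01 -2.600e-02  1.096e+00  2.000e-03  2.151e+00] [-4.66  3.25  5.45] [ 0.718  0.944 -0.013] 0.03018980754754309
psi -0.786 tilt [-0.0023  0.0021 -1.    ]
side [[295.3, 199.6], [295.2, 206.2]] [[404.0, 175.0], [403.0, 208.0]]
```

View pics/side11.png

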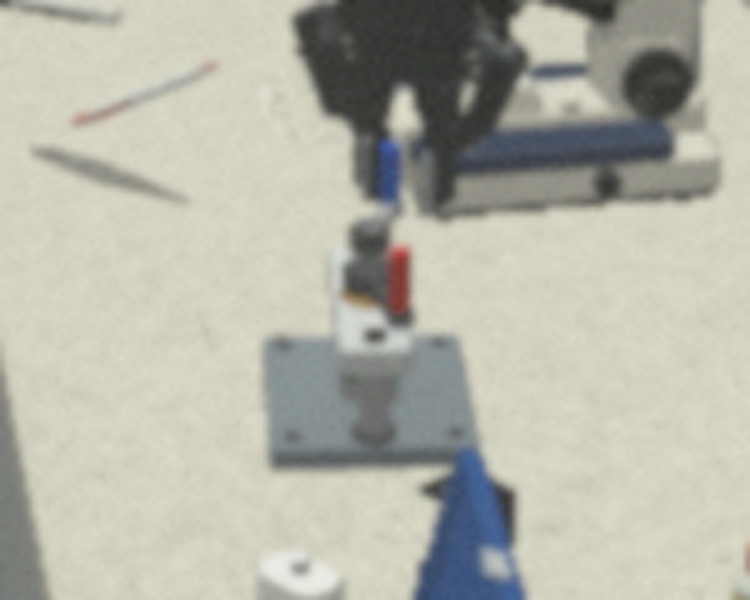

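```bash
python3 -m handwheel '[{"dx":0,"dy":-0.06,"dz":-0.08,"ax":0,"ay":0,"az":0},{"dx":0,"dy":-0.2,"dz":0,"ax":0,"ay":0,"az":0},{"dx":0,"dy":-0.1,"dz":0,"ax":0,"ay":0,"az":0},{"dx":0,"dy":0,"dz":0,"ax":0,"ay":0,"az":0}]'; python3 f.py 4; python3 look.py 12 side
```

```text
clock: 12.6
eef_pos: [0.549, -0.1097, 0.1276]
tool_rot: [0.924, 0.382, 0.0, 0.0]
ft_force: [0.5, 0.3, 0.3]
grip_width: 0.0299
clk 12.75 pos [ 0.5492 -0.1099  0.1276] psi -0.787 Fmean [-0.11  0.34  0.29] Tmean [-0.002  0.004  0.007]
Ft -0.32 Ft series [ 0.1 -0.6 -0.4 -0.3] tau_t -0.001 [ 0.01 -0.01  0.   -0.  ]
12.75 [ 0.5492 -0.1099  0.1276] [-0.197  0.438 -0.043  1.089 -0.     2.16 ] [-0.38  0.11 -0.25] [-0.031  0.032  0.056] 0.029668635666298033
psi -0.787 tilt [ 7.e-04 -3.e-04 -1.e+00]
side [[293.2, 198.3], [293.1, 204.8]] [[393.0, 169.0], [392.0, 201.0]]
```

View pics/side12.png

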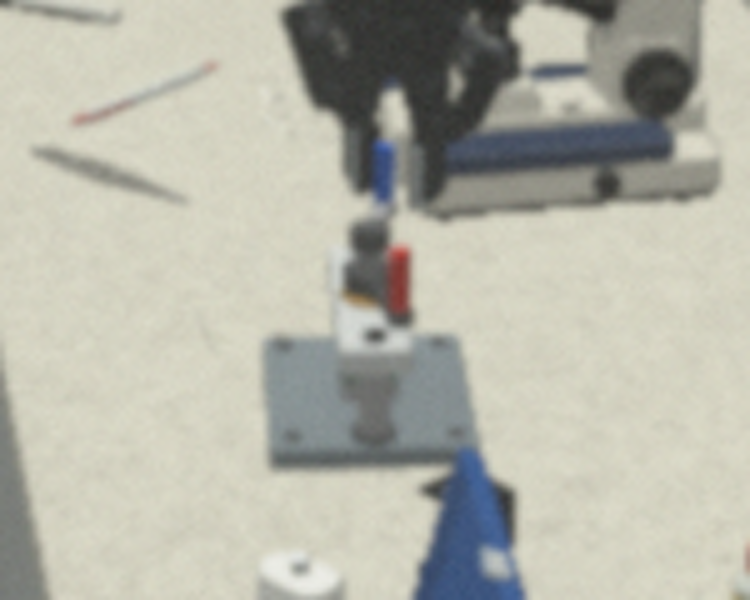

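```bash
python3 -m handwheel '[{"dx":0,"dy":0.12,"dz":0,"ax":0,"ay":0,"az":0},{"dx":0,"dy":0,"dz":0,"ax":0,"ay":0,"az":0}]'|head -1; python3 f.py 3;  python3 -m handwheel '[{"dx":0,"dy":0.04,"dz":0,"ax":0,"ay":0,"az":0},{"dx":0,"dy":0,"dz":0,"ax":0,"ay":0,"az":0}]'|head -1; python3 f.py 3;python3 -m handwheel '[{"dx":0,"dy":0.04,"dz":0,"ax":0,"ay":0,"az":0},{"dx":0,"dy":0,"dz":0,"ax":0,"ay":0,"az":0}]'|head -1; python3 f.py 3
```

```text
clock: 13.0
clk 13.1 pos [ 0.5511 -0.1121  0.1273] psi -0.787 Fmean [ 0.25 -0.11 -0.76] Tmean [0.015 0.02  0.003]
Ft 0.25 Ft series [ 0.7 -0.2  0.2] tau_t -0.025 [ 0.   -0.02 -0.05]
clock: 13.3
clk 13.4 pos [ 0.5517 -0.1126  0.1274] psi -0.787 Fmean [-0.32  0.63  0.03] Tmean [-0.007  0.051  0.014]
Ft -0.67 Ft series [-1.  -0.4 -0.6] tau_t -0.031 [-0.07  0.03 -0.05]
clock: 13.6
clk 13.7 pos [ 0.5521 -0.1128  0.1273] psi -0.787 Fmean [-1.97  2.54  1.4 ] Tmean [ 0.487  0.336 -0.019]
Ft -3.19 Ft series [-3.9 -2.1 -3.6] tau_t -0.581 [-0.57 -0.58 -0.6 ]
```

```bash
python3 -m handwheel '[{"dx":0,"dy":0.02,"dz":0,"ax":0,"ay":0,"az":0},{"dx":0,"dy":0,"dz":0,"ax":0,"ay":0,"az":0}]'|head -1; python3 f.py 4
```

```text
clock: 13.9
clk 14.05 pos [ 0.5527 -0.1131  0.1274] psi -0.787 Fmean [-1.52  4.54  1.13] Tmean [ 0.939  0.334 -0.041]
Ft -4.29 Ft series [-3.9 -4.8 -4.2 -4.2] tau_t -0.901 [-0.88 -0.93 -0.91 -0.89]
```

```bash
python3 -m handwheel '[{"dx":0,"dy":-0.3,"dz":0,"ax":0,"ay":0,"az":0},{"dx":0,"dy":0,"dz":0,"ax":0,"ay":0,"az":0},{"dx":0,"dy":0,"dz":-0.8,"ax":0,"ay":0,"az":0},{"dx":0,"dy":0,"dz":-0.9,"ax":0,"ay":0,"az":0},{"dx":0,"dy":0,"dz":-0.9,"ax":0,"ay":0,"az":0},{"dx":0,"dy":0,"dz":0,"ax":0,"ay":0,"az":0},{"dx":0,"dy":0,"dz":0,"ax":0,"ay":0,"az":0}]'; python3 look.py 13 side
python3 - <<'E'
from h import *
p=bot.camera('side');im=p['img'].astype(int)
for nm,s in(('red',im[...,0]-(im[...,1]+im[...,2])/2),('blue',im[...,2]-(im[...,1]+im[...,0])/2)):
    w=np.clip(s-15,0,None);b=np.zeros_like(w);b[185:232,275:305]=1;w=w*b
    cols=w.sum(0);print(nm,(cols*np.arange(560)).sum()/cols.sum(), np.nonzero(w.sum(1)>20)[0][[0,-1]])
import pickle
p=pickle.load(open('p0.pkl','rb'))['side'];im=p['img'].astype(int)
for nm,s in(('red',im[...,0]-(im[...,1]+im[...,2])/2),('blue',im[...,2]-(im[...,1]+im[...,0])/2)):
    w=np.clip(s-15,0,None);b=np.zeros_like(w);b[185:232,275:300]=1;w=w*b
    cols=w.sum(0);print(nm,(cols*np.arange(560)).sum()/cols.sum(), np.nonzero(w.sum(1)>20)[0][[0,-1]])
for phi in (-2.05,-1.5,-1.45,-1.4,-1.35,-1.3,-1.25): print(phi,proj(p,[[.5265+.048*np.cos(phi),-.1434+.048*np.sin(phi),.1]]).round(2))
for phi in (1.778,1.2,1.1,1.,.9,.8): print(phi,proj(p,[[.5265+.04*np.cos(phi),-.1434+.04*np.sin(phi),.123]]).round(2))
E
```

```text
clock: 14.75
eef_pos: [0.5479, -0.1089, 0.1927]
tool_rot: [0.924, 0.382, 0.001, 0.001]
ft_force: [-0.6, 0.4, 0.3]
grip_width: 0.0297
14.75 [ 0.5479 -0.1089  0.1927] [-1.960e-01  3.850e-01  5.400e-02  1.239e+00 -1.000e-03  2.162e+00] [-0.62  0.43  0.35] [ 0.034  0.016 -0.004] 0.029743099737169827
psi -0.787 tilt [ 0.0017 -0.0012 -1.    ]
side [[293.0, 175.4], [292.9, 182.1]] [[392.0, 54.0], [391.0, 88.0]]
red 293.8323064113239 [213 227]
blue 292.1816450875857 [193 204]
red 283.6455183164458 [213 227]
blue 282.11819389110224 [193 205]
-2.05 [[282.48 221.24]]
-1.5 [[292.72 221.3 ]]
-1.45 [[293.61 221.18]]
-1.4 [[294.49 221.05]]
-1.35 [[295.35 220.89]]
-1.3 [[296.19 220.72]]
-1.25 [[297.   220.53]]
1.778 [[281.38 199.94]]
1.2 [[289.84 199.57]]
1.1 [[291.31 199.71]]
1.0 [[292.74 199.9 ]]
0.9 [[294.12 200.15]]
0.8 [[295.44 200.46]]
```

View pics/side13.png

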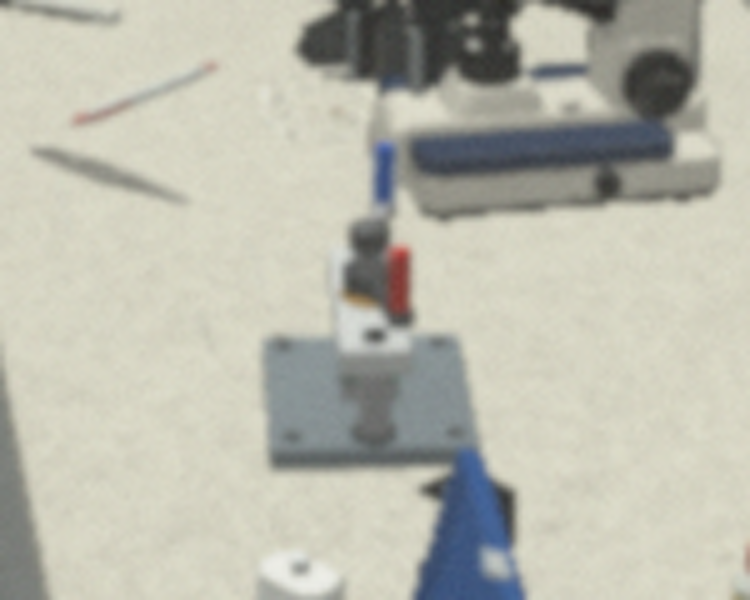

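```bash
python3 - <<'E'
import cv2,numpy as np
for n in ('9','10','11','12','13'):
    im=cv2.imread(f'pics/side{n}.png')[:,:,::-1].astype(int)
    s=im[...,2]-(im[...,1]+im[...,0])/2
    s=s[145:205,320:420]; w=np.clip(s-25,0,None); cols=w.sum(0)
    prof=s[10:45].mean(0)
    # restrict to main blob around the peak
    k=prof.argmax(); c=np.arange(len(prof)); m=abs(c-k)<=16
    half=prof.max()/2; on=c[m&(prof>half)]
    print(n,'peak',prof.max().round(0),'c',320+(c*np.clip(prof,0,None))[m].sum()/np.clip(prof,0,None)[m].sum(),'edges',320+on[0],320+on[-1])
    r=s[:,k-6:k+6].mean(1);print('  rows',145+np.nonzero(r>r.max()/2)[0][[0,-1]])
E
```

```text
9 peak 56.0 c 337.6966601313934 edges 331 344
  rows [145 200]
10 peak 58.0 c 348.7214912280702 edges 341 357
  rows [145 198]
11 peak 57.0 c 388.8243459050864 edges 380 398
  rows [145 198]
12 peak 55.0 c 382.8807895468446 edges 374 392
  rows [145 198]
13 peak 54.0 c 384.03339849574235 edges 376 392
  rows [145 199]
```

```bash
python3 -m handwheel '[{"dx":0,"dy":0,"dz":0,"ax":0,"ay":0,"az":-0.975},{"dx":0,"dy":0,"dz":0,"ax":0,"ay":0,"az":-0.975},{"dx":0,"dy":0,"dz":0,"ax":0,"ay":0,"az":-0.975},{"dx":0,"dy":0,"dz":0,"ax":0,"ay":0,"az":-0.975},{"dx":0,"dy":0,"dz":0,"ax":0,"ay":0,"az":-0.975},{"dx":0,"dy":0,"dz":0,"ax":0,"ay":0,"az":-0.975},{"dx":-0.82,"dy":-0.22,"dz":0,"ax":0,"ay":0,"az":0},{"dx":-0.82,"dy":-0.22,"dz":0,"ax":0,"ay":0,"az":0},{"dx":-0.82,"dy":-0.22,"dz":0,"ax":0,"ay":0,"az":0},{"dx":-0.8,"dy":-0.22,"dz":0,"ax":0,"ay":0,"az":0},{"dx":0,"dy":0,"dz":0,"ax":0,"ay":0,"az":0},{"dx":0,"dy":0,"dz":0,"ax":0,"ay":0,"az":0}]' -0.3; python3 look.py 
```

```text
clock: 16.05
eef_pos: [0.5323, -0.1915, 0.1912]
tool_rot: [0.675, 0.738, -0.0, -0.001]
ft_force: [-0.5, -0.1, -0.2]
grip_width: 0.0299
16.05 [ 0.5323 -0.1915  0.1912] [-0.346  0.402  0.077  1.248  0.     1.136] [-0.49 -0.06 -0.18] [-0.048  0.008  0.014] 0.02989708306434517
psi 0.089 tilt [-0.002  0.001 -1.   ]
```

Descend above the pin and look.

```bash
python3 -m handwheel '[{"dx":0,"dy":0,"dz":0.8,"ax":0,"ay":0,"az":0},{"dx":0,"dy":0,"dz":0.8,"ax":0,"ay":0,"az":0},{"dx":0,"dy":0,"dz":0.4,"ax":0,"ay":0,"az":0},{"dx":0,"dy":0,"dz":0,"ax":0,"ay":0,"az":0},{"dx":0,"dy":0,"dz":0,"ax":0,"ay":0,"az":0}]' ; python3 look.py 14 side
```

```text
clock: 16.55
eef_pos: [0.5332, -0.191, 0.1426]
tool_rot: [0.674, 0.739, 0.0, -0.0]
ft_force: [-1.0, 0.2, -0.1]
grip_width: 0.03
16.55 [ 0.5332 -0.191   0.1426] [-0.344  0.437 -0.002  1.132  0.     1.136] [-0.95  0.18 -0.09] [-0.02   0.008  0.015] 0.030009703320451202
psi 0.091 tilt [ 0.e+00  1.e-04 -1.e+00]
side [[294.2, 205.9], [294.1, 212.7]] [[398.0, 206.0], [398.0, 241.0]]
```

View pics/side14.png

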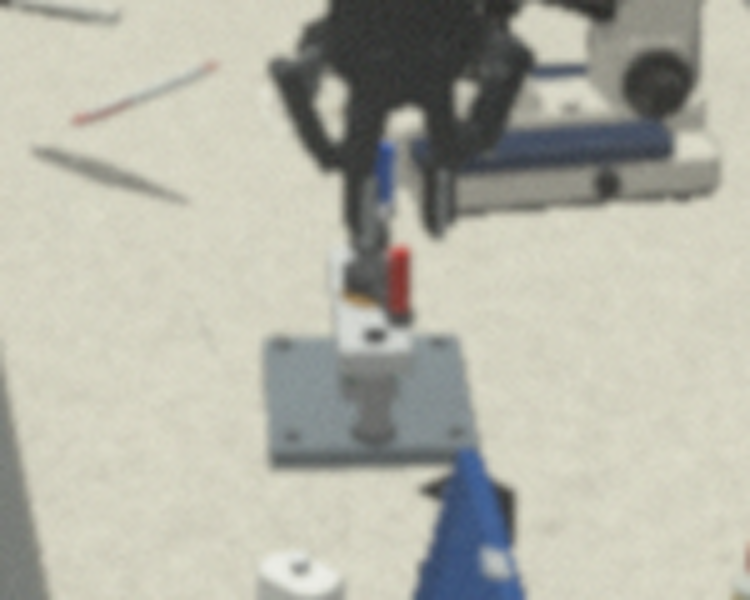

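The picture shows the jaws centred over the red pin: pads at crop x of about 378 and 425, pin at 400. The next move is straight down.

```bash
python3 -m handwheel '[{"dx":0,"dy":0,"dz":0.4,"ax":0,"ay":0,"az":0},{"dx":0,"dy":0,"dz":0.4,"ax":0,"ay":0,"az":0},{"dx":0,"dy":0,"dz":0.3,"ax":0,"ay":0,"az":0},{"dx":0,"dy":0,"dz":0.24,"ax":0,"ay":0,"az":0},{"dx":0,"dy":0,"dz":0,"ax":0,"ay":0,"az":0},{"dx":0,"dy":0,"dz":0,"ax":0,"ay":0,"az":0}]' |head -1; python3 f.py 3
python3 -m handwheel '[{"dx":0,"dy":-0.1,"dz":0,"ax":0,"ay":0,"az":0},{"dx":0,"dy":-0.1,"dz":0,"ax":0,"ay":0,"az":0},{"dx":0,"dy":-0.08,"dz":0,"ax":0,"ay":0,"az":0},{"dx":0,"dy":0,"dz":0,"ax":0,"ay":0,"az":0}]' |head -1; python3 f.py 3; python3 look.py 15 side
```

```text
clock: 17.2
clk 17.3 pos [ 0.5332 -0.1917  0.1092] psi 0.09 Fmean [ 0.15 -0.11  0.09] Tmean [-0.012  0.014 -0.015]
Ft 0.14 Ft series [-0.2  0.6  0.1] tau_t -0.015 [-0.01 -0.01 -0.02]
clock: 17.7
clk 17.8 pos [ 0.5259 -0.1922  0.109 ] psi 0.09 Fmean [ 0.43  0.04 -0.13] Tmean [-0.003  0.005  0.016]
Ft 0.43 Ft series [0.4 0.2 0.7] tau_t -0.005 [-0.03 -0.04  0.05]
17.8 [ 0.5259 -0.1922  0.109 ] [-0.35   0.455 -0.068  1.047  0.     1.13 ] [ 0.72 -0.36 -0.27] [ 0.017 -0.052  0.012] 0.03014762634437482
psi 0.09 tilt [ 2.e-04 -1.e-04 -1.e+00]
side [[291.3, 218.4], [291.2, 225.1]] [[384.0, 269.0], [383.0, 302.0]]
```

View pics/side15.png

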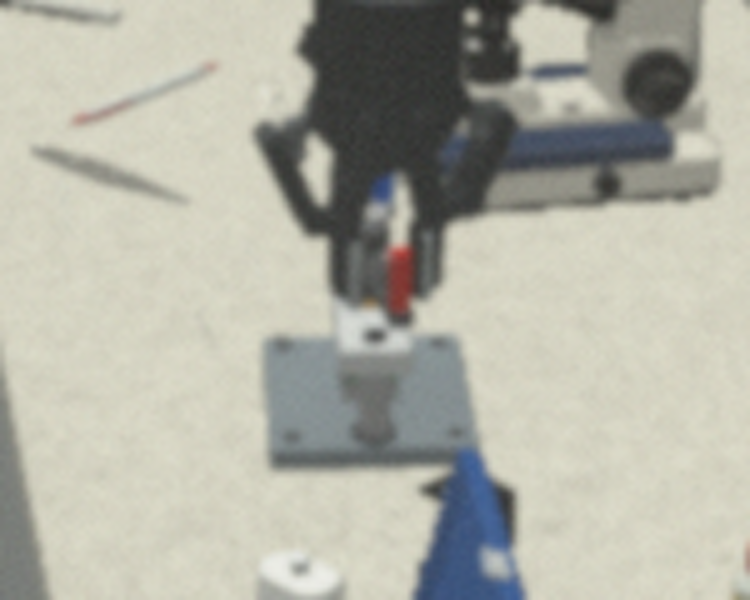

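```bash
python3 -m handwheel '[{"dx":0.025,"dy":-0.115,"dz":0,"ax":0,"ay":0,"az":0.4},{"dx":0.025,"dy":-0.115,"dz":0,"ax":0,"ay":0,"az":0.4},{"dx":0.025,"dy":-0.115,"dz":0,"ax":0,"ay":0,"az":0.4}]' |head -1; python3 f.py 1
python3 -m handwheel '[{"dx":0.025,"dy":-0.115,"dz":0,"ax":0,"ay":0,"az":0.4},{"dx":0.025,"dy":-0.115,"dz":0,"ax":0,"ay":0,"az":0.4}]' |head -1; python3 f.py 1
```

```text
clock: 18.15
clk 18.15 pos [ 0.5189 -0.1908  0.1091] psi -0.092 Fmean [ 2.85 -0.68 -2.45] Tmean [-0.18  -0.701 -0.039]
Ft 2.9 Ft series [2.9] tau_t 0.715 [0.71]
clock: 18.35
clk 18.35 pos [ 0.5134 -0.1893  0.1091] psi -0.212 Fmean [ 3.58 -2.49 -3.53] Tmean [-0.46  -0.695  0.014]
Ft 4.01 Ft series [4.] tau_t 0.777 [0.78]
```

```bash
python3 -m handwheel '[{"dx":0.025,"dy":-0.115,"dz":0.02,"ax":0,"ay":0,"az":0.4},{"dx":0.025,"dy":-0.115,"dz":0.02,"ax":0,"ay":0,"az":0.4}]' |head -1; python3 f.py 1
```

```text
clock: 18.55
clk 18.55 pos [ 0.5087 -0.1872  0.1089] psi -0.332 Fmean [ 3.67 -3.25  1.9 ] Tmean [-0.512 -0.696  0.   ]
Ft 4.54 Ft series [4.5] tau_t 0.825 [0.82]
```

```bash
python3 -m handwheel '[{"dx":0.02,"dy":-0.096,"dz":0.01,"ax":0,"ay":0,"az":0.333}]' |head -1; python3 f.py 1
```

```text
clock: 18.65
clk 18.65 pos [ 0.5067 -0.1862  0.1089] psi -0.382 Fmean [ 3.05 -3.16  1.77] Tmean [-0.602 -0.625  0.012]
Ft 4.02 Ft series [4.] tau_t 0.804 [0.8]
```

```bash
python3 -m handwheel '[{"dx":0.02,"dy":-0.096,"dz":0.01,"ax":0,"ay":0,"az":0.333}]' |head -1; python3 f.py 1
```

```text
clock: 18.75
clk 18.75 pos [ 0.5048 -0.1851  0.1089] psi -0.432 Fmean [ 2.66 -3.32  2.98] Tmean [-0.762 -0.604 -0.049]
Ft 3.82 Ft series [3.8] tau_t 0.867 [0.87]
```

```bash
python3 -m handwheel '[{"dx":0.01,"dy":-0.096,"dz":0,"ax":0,"ay":0,"az":0.333}]' |head -1; python3 f.py 1
```

```text
clock: 18.85
clk 18.85 pos [ 0.5028 -0.1839  0.1089] psi -0.482 Fmean [ 2.44 -3.34  1.27] Tmean [-0.689 -0.595 -0.013]
Ft 3.72 Ft series [3.7] tau_t 0.847 [0.85]
```

```bash
python3 -m handwheel '[{"dx":0.01,"dy":-0.096,"dz":0,"ax":0,"ay":0,"az":0.333}]' |head -1; python3 f.py 1
```

```text
clock: 18.95
clk 18.95 pos [ 0.5007 -0.1826  0.1089] psi -0.532 Fmean [ 4.18 -3.18  1.8 ] Tmean [-0.727 -0.709 -0.041]
Ft 5.23 Ft series [5.2] tau_t 0.98 [0.98]
```

```bash
python3 -m handwheel '[{"dx":0.01,"dy":-0.096,"dz":0,"ax":0,"ay":0,"az":0.333}]' |head -1; python3 f.py 1; python3 look.py 16 side
```

```text
clock: 19.05
clk 19.05 pos [ 0.4993 -0.1813  0.109 ] psi -0.582 Fmean [ 5.15 -4.32  0.32] Tmean [-0.803 -0.963 -0.016]
Ft 6.67 Ft series [6.7] tau_t 1.246 [1.25]
19.05 [ 0.4993 -0.1813  0.109 ] [-0.347  0.399 -0.158  1.006 -0.002  1.805] [ 5.15 -4.32  0.32] [-0.803 -0.963 -0.016] 0.029807666750875195
psi -0.582 tilt [ 0.0067 -0.0042 -1.    ]
side [[280.2, 217.4], [280.1, 224.1]] [[328.0, 264.0], [328.0, 298.0]]
```

View pics/side16.png

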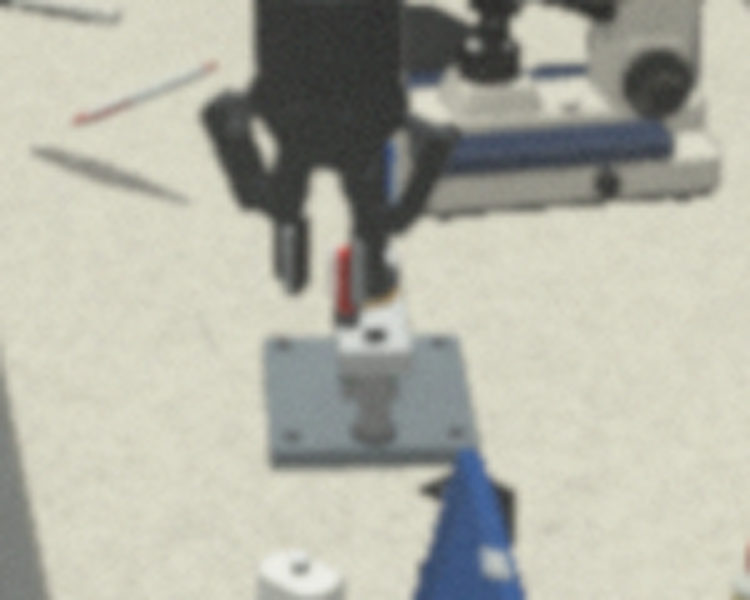

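```bash
python3 -m handwheel '[{"dx":0.01,"dy":-0.08,"dz":0,"ax":0,"ay":0,"az":0.267}]' |head -1; python3 f.py 1; python3 f.py 4
```

```text
clock: 19.2
clk 19.2 pos [ 0.4982 -0.1803  0.109 ] psi -0.621 Fmean [ 7.3  -4.59  0.75] Tmean [-0.953 -1.177  0.063]
Ft 8.62 Ft series [8.6] tau_t 1.511 [1.51]
clk 19.35 pos [ 0.4981 -0.1802  0.109 ] psi -0.62 Fmean [ 5.69 -4.57  0.25] Tmean [-0.923 -1.014  0.01 ]
Ft 7.29 Ft series [8.6 7.  6.6 6.9] tau_t 1.361 [1.51 1.38 1.32 1.24]
```

```bash
python3 -m handwheel '[{"dx":0,"dy":-0.03,"dz":0,"ax":0,"ay":0,"az":0.1},{"dx":0,"dy":0,"dz":0,"ax":0,"ay":0,"az":0}]' |head -1; python3 f.py 5
```

```text
clock: 19.55
clk 19.75 pos [ 0.4978 -0.1799  0.109 ] psi -0.635 Fmean [ 5.92 -4.94 -0.2 ] Tmean [-0.922 -1.11  -0.007]
Ft 7.7 Ft series [7.5 8.3 7.9 7.9 6.9] tau_t 1.44 [1.45 1.48 1.46 1.37 1.44]
```

```bash
python3 -m handwheel '[{"dx":0,"dy":0.1,"dz":0,"ax":0,"ay":0,"az":0},{"dx":0,"dy":0.2,"dz":0,"ax":0,"ay":0,"az":0},{"dx":0,"dy":0.08,"dz":0,"ax":0,"ay":0,"az":0},{"dx":0,"dy":0,"dz":0,"ax":0,"ay":0,"az":0},{"dx":0,"dy":0,"dz":-0.6,"ax":0,"ay":0,"az":0},{"dx":0,"dy":0,"dz":-0.9,"ax":0,"ay":0,"az":0},{"dx":0,"dy":0,"dz":-0.9,"ax":0,"ay":0,"az":0},{"dx":0,"dy":0,"dz":-0.9,"ax":0,"ay":0,"az":0},{"dx":-0.8,"dy":0,"dz":-0.8,"ax":0,"ay":0,"az":0},{"dx":-0.8,"dy":0,"dz":-0.8,"ax":0,"ay":0,"az":0},{"dx":0,"dy":0,"dz":0,"ax":0,"ay":0,"az":0},{"dx":0,"dy":0,"dz":0,"ax":0,"ay":0,"az":0}]'; python3 look.py 17
python3 - <<'E'
from h import *
p=bot.camera('side');im=p['img'].astype(int)
for nm,s in(('red',im[...,0]-(im[...,1]+im[...,2])/2),('blue',im[...,2]-(im[...,1]+im[...,0])/2)):
    w=np.clip(s-15,0,None);b=np.zeros_like(w);b[185:232,275:305]=1;w=w*b
    cols=w.sum(0);print(nm,(cols*np.arange(560)).sum()/cols.sum(), np.nonzero(w.sum(1)>20)[0][[0,-1]])
E
```

```text
clock: 20.95
eef_pos: [0.4779, -0.2155, 0.2298]
tool_rot: [0.893, 0.451, 0.0, -0.0]
ft_force: [-0.0, -0.4, -0.5]
grip_width: 0.03
20.95 [ 0.4779 -0.2155  0.2298] [-4.240e-01  2.980e-01  2.800e-02  1.301e+00  1.000e-03  1.782e+00] [-0.   -0.42 -0.54] [-0.02  -0.031 -0.002] 0.03002037557167429
psi -0.635 tilt [ 3.e-04  4.e-04 -1.e+00]
side [[274.6, 178.6], [274.6, 185.9]] [[300.0, 70.0], [300.0, 107.0]]
top [[334.7, 232.6], [333.8, 233.0]] [[535.0, 365.0], [531.0, 367.0]]
red 283.657223796034 [213 227]
blue 292.273707698029 [193 204]
```

View pics/side17.png

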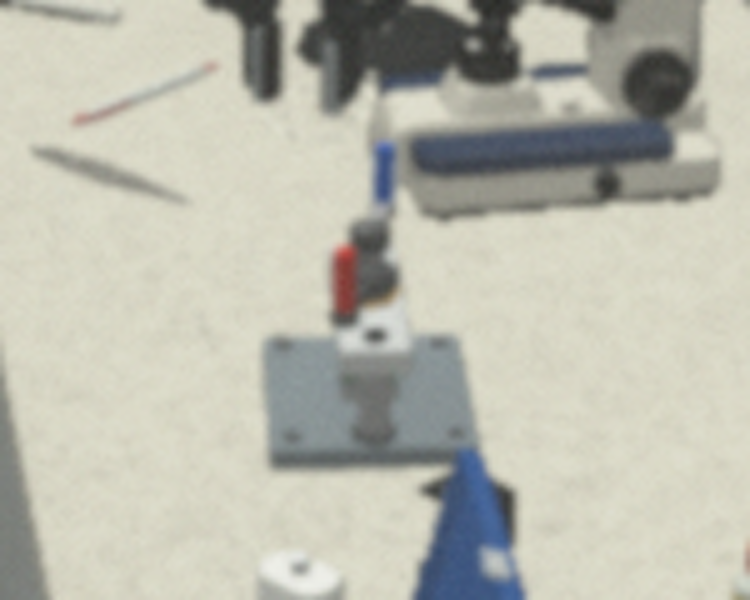

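View pics/top17.png

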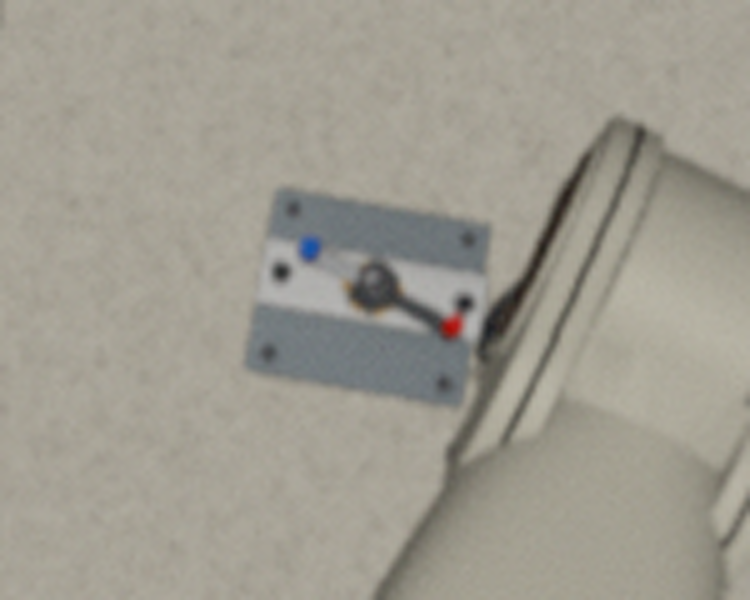

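```bash
python3 -c "
from workcell import bot
print(bot.job_done())"
```

```text
the job is handed in; nothing more can be done
None
```

I loosened the jam nut, turned the screw down onto the gauge block and retightened the nut, then handed the job in about 21 s into the 72 s. I noticed nothing else on the bench disturbed in the views around the stand. I did not check the timer, the oil bottle or the rest of the bench in a final full picture.

- **Loosening:** the red lever went about 0.55 rad counter-clockwise, roughly 0.09 of a turn. After the first part of the swing it moved at about friction force.
- **Screw onto the gauge:** the blue crank went clockwise about 0.7 rad. The force at the grip rose from about 1.3 N running free to a peak of about 5.7 N. That is about 0.23 N m including friction: under the 0.27 limit, but above the 0.1–0.2 N m you wanted. I had three small pushes lined up in a row and did not stop to check between them.
- **After letting go:** the crank eased back about 0.08 rad. A second push held stiffly at about 3.7 N, so I judged the foot still firmly seated. The side picture after tightening the nut shows the crank had not moved since.
- **Tightening:** the red lever went clockwise until the grip force averaged 7.7 N, about 0.37 N m, with one brief 8.6 N reading. With the robot clear, the red pin is back at its starting pixel column (283.66 against 283.65).

**Disagreement between checks:** the force readings were noisy. The moment readings gave about 0.32 to 0.36 N m for the tightened nut, still inside the 0.3–0.45 range.

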